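# Press a row of vial caps home

## Task

The samples under the blue caps have finished venting: run along that row with the fingertips, from either end to the other, and press each of the four blue snap caps down in turn, gently, until it sits fully home on its glass vial. The white-capped vials are still venting, so leave their caps standing proud. Do not lift any vial, and leave everything else on the bench where it stands.

Things in the scene. Friction and masses are not known exactly. Their poses are not given: they have to be found in the camera images.
- blue_rack: Fixed grey vial rack, 54 x 222 mm on plan, top tier 40 mm above the bench, with five square holes in one row along its y axis, 42 mm apart; it holds the blue-capped vials in four neighbouring holes, the fifth (at y = +84 mm) is empty. A second rack of the same make, with three white-capped vials, stands fixed behind it or in front of it. Origin: centre of its underside.
- blue_cap1_top (a point): Centre of the flat top of blue snap cap 1 (an end of the row): disc 31 mm across, 3 mm thick. About 75 mm above the bench while the cap stands proud, 69 mm when it is fully home on the glass rim. Caps are numbered along the row, 42 mm apart.
- blue_cap1 (a joint): How far blue cap 1 has been pushed down, in m: at the start 0 to 0.001 (about 6 mm proud), 0.006 fully home. It slides stiffly, about 5 N, and stays where it is left; fully home it stops hard.
- blue_vial1: Amber glass vial 1 under blue cap 1, 28 mm across, 60 mm tall, with a white paper band, standing loose in its rack hole. Origin: centre of its underside, 6 mm above the bench.
- blue_cap2_top (a point): Centre of the flat top of blue snap cap 2: disc 31 mm across, 3 mm thick. About 75 mm above the bench while the cap stands proud, 69 mm when it is fully home on the glass rim. Caps are numbered along the row, 42 mm apart.
- blue_cap2 (a joint): How far blue cap 2 has been pushed down, in m: at the start 0 to 0.001 (about 6 mm proud), 0.006 fully home. It slides stiffly, about 5 N, and stays where it is left; fully home it stops hard.
- blue_vial2: Amber glass vial 2 under blue cap 2, 28 mm across, 60 mm tall, with a white paper band, standing loose in its rack hole. Origin: centre of its underside, 6 mm above the bench.
- blue_cap3_top (a point): Centre of the flat top of blue snap cap 3: disc 31 mm across, 3 mm thick. About 75 mm above the bench while the cap stands proud, 69 mm when it is fully home on the glass rim. Caps are numbered along the row, 42 mm apart.
- blue_cap3 (a joint): How far blue cap 3 has been pushed down, in m: at the start 0 to 0.001 (about 6 mm proud), 0.006 fully home. It slides stiffly, about 5 N, and stays where it is left; fully home it stops hard.
- blue_vial3: Amber glass vial 3 under blue cap 3, 28 mm across, 60 mm tall, with a white paper band, standing loose in its rack hole. Origin: centre of its underside, 6 mm above the bench.
- blue_cap4_top (a point): Centre of the flat top of blue snap cap 4 (the other end of the row): disc 31 mm across, 3 mm thick. About 75 mm above the bench while the cap stands proud, 69 mm when it is fully home on the glass rim. Caps are numbered along the row, 42 mm apart.
- blue_cap4 (a joint): How far blue cap 4 has been pushed down, in m: at the start 0 to 0.001 (about 6 mm proud), 0.006 fully home. It slides stiffly, about 5 N, and stays where it is left; fully home it stops hard.
- blue_vial4: Amber glass vial 4 under blue cap 4, 28 mm across, 60 mm tall, with a white paper band, standing loose in its rack hole. Origin: centre of its underside, 6 mm above the bench.
- white_cap1 (a joint): How far white cap 1 has been pushed down, in m: about 0 now (6 mm proud, top 75 mm above the bench), 0.006 fully home; same stiffness as the blue ones.
- white_vial1: Amber glass vial with white snap cap 1, as the blue-capped ones, loose in the other rack. Origin: centre of its underside.
- white_cap2 (a joint): How far white cap 2 has been pushed down, in m: about 0 now (6 mm proud, top 75 mm above the bench), 0.006 fully home; same stiffness as the blue ones.
- white_vial2: Amber glass vial with white snap cap 2, as the blue-capped ones, loose in the other rack. Origin: centre of its underside.
- white_cap3 (a joint): How far white cap 3 has been pushed down, in m: about 0 now (6 mm proud, top 75 mm above the bench), 0.006 fully home; same stiffness as the blue ones.
- white_vial3: Amber glass vial with white snap cap 3, as the blue-capped ones, loose in the other rack. Origin: centre of its underside.
- wash_bottle: Loose plastic wash bottle, 68 mm across, 185 mm tall with spout, red cap. Origin: centre of its underside.
- beaker: Loose glass beaker, 68 mm across, 90 mm tall. Origin: centre of its underside.
- jar: Loose white jar with black cap, 56 mm across, 75 mm tall. Origin: centre of its underside.
- petri_dish: Loose clear petri dish, 94 mm across, 18 mm tall. Origin: centre of its underside.
- lab_spatula: Loose flat steel spatula, 163 mm long, 5 mm thick. Origin: middle of its underside; x along its length.

How it is judged:
On the way, in this order (a step that is already met when the one before it is completed fails the run):
1. the cap at one end of the blue row is home ((value of joint blue_cap1 above 0.0048 m or value of joint blue_cap4 above 0.0048 m)), for 0.1 s.
2. the next cap along is home too ((value of joint each of blue_cap1, blue_cap2 above 0.0048 m or value of joint each of blue_cap4, blue_cap3 above 0.0048 m)), for 0.1 s.
3. the third along is home too ((value of joint each of blue_cap1, blue_cap2, blue_cap3 above 0.0048 m or value of joint each of blue_cap4, blue_cap3, blue_cap2 above 0.0048 m)), for 0.1 s.
4. the cap at the other end is home, all four now (value of joint each of blue_cap1, blue_cap2, blue_cap3, blue_cap4 above 0.0048 m), for 0.1 s.
At the end, for the whole second after the job is handed in: All four blue caps are home (pushed down at least 4.8 of 6 mm), all vials stand upright (within 7 degrees) in their own holes (within 8 mm of where they were) and at rest, and the white caps have gone down less than 2.5 mm (all of step 4 and angle between each of blue_vial1, blue_vial2, blue_vial3, blue_vial4, white_vial1, white_vial2, white_vial3's own z axis and vertical below 0.12 rad and distance of each of blue_vial1, blue_vial2, blue_vial3, blue_vial4, white_vial1, white_vial2, white_vial3 from where it was at the start of the episode below 0.008 m and value of joint each of white_cap1, white_cap2, white_cap3 below 0.0025 m and linear speed of each of blue_vial1, blue_vial2, blue_vial3, blue_vial4 below 0.02 m/s); the robot touches nothing.
It fails at once if a vial is lifted or shifted (10 mm) (distance of any of blue_vial1, blue_vial2, blue_vial3, blue_vial4, white_vial1, white_vial2, white_vial3 from where it was at the start of the episode above 0.01 m).
It fails at once if a white cap is pressed (2.5 mm) (value of joint any of white_cap1, white_cap2, white_cap3 above 0.0025 m).
It fails at once if a blue-capped vial is pressed roughly (over 45 N) (contact force between the fingers and blue_vial1 above 45 N or contact force between the fingers and blue_vial2 above 45 N or contact force between the fingers and blue_vial3 above 45 N or contact force between the fingers and blue_vial4 above 45 N).
It fails at once if another thing on the bench is moved (25 mm) (distance of any of wash_bottle, beaker, jar, petri_dish, lab_spatula from where it was at the start of the episode above 0.025 m).
It also fails if it takes over 45 s, if anything falls off the work surface, if the arm or the gripper's body presses on something with over 40 N, if the wrist force passes 120 N, or if a joint passes its speed limit or range.

## Robot

A 6-joint arm with a two-finger parallel gripper is mounted at the origin on the work surface. World frame = base frame: x ahead of the robot, y to its left, z up, the work surface at z = 0. Lengths are in m, angles in rad, forces in N, time in s.
With the tool pointing down it reaches from about 0.375 to 0.975 m from the base axis. Payload 3.8 kg.
Tool frame: the origin (TCP) lies at the very end of the fingers, on their centre line; the grasp point (between the pads) lies 19 mm behind it; y points along the fingers, x is the direction in which the jaws open and shut, and the axes are right-handed (so a half turn about y gives the same grasp; the last joint's range is limited). The gripper opens to 85 mm and grips with 20 to 120 N. Pads are 22 mm wide; open, the fingers measure 114 mm over their backs; the gripper's body (76 mm by 85 mm) begins 54 mm behind the grasp point. The pads swing forward as they close: fully open they stand 13 mm farther back than shut.
Start: joints at [-1.342, 0.264, 1.604, -0, 1.274, -0.037], TCP at [0.177, -0.651, 0.209] pointing down, gripper open.
Joint ranges: [-2.63, 2.63], [-0.94, 2.18], [0.31, 2.57], [-1.31, 4.45], [0, 2.66], [-2.55, 2.55]. Speed limits (rad/s): [2.57, 2.57, 3.14, 3.14, 3.14, 3.14].

## Interface

Orientations are given as a rotation vector (axis times angle).
In Python, from workcell import bot, cams gives the robot as it stands.
- The arm moves only by the tool play_rows, never from a script. Its argument "motion" is a list of rows, each a list of 2 entries, a list of its own where there are three numbers: the shift along the world's x, y, z normalised to -1 to 1, where 1 is 400 mm, then the turn, a rotation vector about the world's x, y, z normalised to -1 to 1, where 1 is pi/4 rad. In form: [[[tx, ty, tz], [ax, ay, az]], ...]. A call has 1 to 10 rows; each row is the pose to reach, as a shift and turn from the pose commanded when the call began; what a row does not reach only later rows make up. A row lasts 1/8 s, in which the tool goes at most 62.5 mm and 10.7 degrees, less where a joint would pass 70% of its speed; a pose out of reach is approached as far as the arm can. A call with a number of a shift or a turn outside -1 to 1 is refused whole. A call with a gripper value outside its range is refused whole. "gripper" is the closure, from 0 (fully open) to 1 (shut), set as the call begins (left out, the last holds). The fingers move at their own pace and stop on an object; "squeeze" is the grip in N (left out, the last holds). Time passes only in rows, so rows that repeat a pose let the fingers close. It gives the time, the measured TCP pose, the force and the opening at its end, in the units of the state.
- bot.read_state(): the state, without advancing time (a new reading comes with each control period).
- cams.read_camera(name): name is "scene" or "side" or "wrist"; returns (picture, depth): 480x640x3 uint8, red, green, blue; 480x640 float32, m along the optical axis (not along the pixel's ray), 0 where there is no reading.
- cams.calibration(name): a dict with "mtx" (3x3 intrinsics, pixels), "R" (3x3) and "t" (3): a world point X has camera coordinates R X + t; the wrist camera has in their place "tool_from_camera" (4x4, takes a point from camera to tool coordinates, whose origin is the TCP and whose axes are the tool frame's). Camera axes: x right, y down, z forward; pixel columns grow to the right and rows downward; lengths in m; the calibration is good to about 2 mm. A picture is of the moment at which its call begins: read the wrist's pose just before it. calibration takes no time and is no camera call.
- bot.finish_job(): hands the job in, once; it reports no verdict.
Trained networks look in the newest picture that a camera, given by its name, has taken for a name from the list of things; names that differ only in an ending like _2 or _b are one class to them, and where a whole thing is asked for, a point or a joint stands for the part that bears it (a point fixed in the world has none). Each returns a list of dicts, best first, with "conf" (0 to 1); they miss things now and then, are a little off and sometimes report something else, mostly with a low value. They report only what shows in the picture. A call takes as long as a camera call.
- cams.recognise(camera, label): "xyz" ([x, y, z] in m, in the coordinates of the camera as it stood for that picture, good to about 4 mm: the middle of the surface that is visible of it).
- cams.regions_of(camera, label): "mask" (480x640 bool, what is visible of it).
- cams.mark_of(camera, label): "xyz" ([x, y, z] in m, in the coordinates of the camera as it stood for that picture, good to about 4 mm: a listed point, or the origin of a listed thing).
The state is a dict: "time": time; "q": joint angles; "joint_vel": joint speeds; "joint_torque": joint torques, N m; "tool_pos": TCP position; "tcp_rot": TCP orientation; "wrist_force": force on the tool from outside, world axes, zero at the start; "torque": the same for the moment, N m; "width": opening from 0.0 (shut) to 1.0 (fully open).
Only numpy, scipy, OpenCV 4.12 (cv2) and the standard library are available. Lean on these libraries where they do the work, as an engineer would, in place of code of your own. Each camera call takes 0.05 s, during which the arm holds its last target.

## Working session

There is one attempt and no reset: what is moved stays moved. The work goes in short steps, Python scripts to look and compute and a tool call to move; the robot and the scene stay as the last step left them, time stands still between calls to the robot, and variables do not carry over. Pictures are saved under pics/ and viewed, and the job is handed in when it is done.

Besides the shell and the picture viewer there is one more tool, called after ">>>" as name(argument=value, ...) on one line, values as JSON. play_rows: Moves the arm, as the interface text tells. Its arguments: {"type":"object","properties":{"motion":{"type":"array","items":{"type":"array"}},"gripper":{"type":"number"},"squeeze":{"type":"number"}},"required":["motion"]}

```bash
mkdir -p pics; cat > h.py <<'E'
import numpy as np, cv2
from workcell import bot, cams
def w(cam,p):
    c=cams.calibration(cam); return np.array(c["R"]).T@(np.array(p)-np.array(c["t"]))
E
python3 - <<'E'
from h import *
s=bot.read_state(); print({k:np.round(v,3) for k,v in s.items()})
for n in ["scene","side"]:
    im,d=cams.read_camera(n); cv2.imwrite(f"pics/{n}0.png",im[:,:,::-1])
    for l in ["blue_cap1_top","blue_cap4_top","blue_rack","white_vial1","wash_bottle","beaker","jar"]:
        f=cams.mark_of(n,l); print(n,l,[(np.round(w(n,x["xyz"]),3).tolist(),round(x["conf"],2)) for x in f[:6]])
print(bot.read_state()["time"])
E
```

```text
{'time': np.float64(0.0), 'q': array([-1.342,  0.265,  1.605, -0.   ,  1.274, -0.037]), 'joint_vel': array([-0.001,  0.003, -0.002, -0.001, -0.001,  0.002]), 'joint_torque': array([ 0.0000e+00, -5.1511e+01, -3.6732e+01,  0.0000e+00,  1.3000e-02,
        0.0000e+00]), 'tool_pos': array([ 0.177, -0.651,  0.208]), 'tcp_rot': array([-1.322,  1.012, -1.01 ]), 'wrist_force': array([-0.788, -1.112,  0.88 ]), 'torque': array([ 0.048, -0.002, -0.044]), 'width': np.float64(1.0)}
scene blue_cap1_top [([0.623, -0.078, 0.075], 0.56)]
scene blue_cap4_top [([0.653, 0.044, 0.076], 0.68)]
scene blue_rack [([0.65, 0.002, -0.002], 0.85), ([0.625, -0.078, 0.075], 0.72), ([0.757, 0.089, 0.001], 0.33)]
scene white_vial1 [([0.49, -0.359, -0.001], 0.72), ([0.478, 0.021, 0.009], 0.59)]
scene wash_bottle [([0.493, -0.36, -0.002], 0.71), ([0.647, 0.005, 0.076], 0.16)]
scene beaker [([0.546, 0.318, -0.001], 0.98), ([0.633, -0.036, 0.078], 0.45)]
scene jar [([0.388, 0.339, 0.0], 0.75), ([0.703, 0.348, -0.002], 0.55)]
side blue_cap1_top [([0.706, 0.348, -0.005], 0.53), ([0.624, -0.079, 0.075], 0.47), ([0.484, 0.107, 0.005], 0.41), ([0.649, 0.002, -0.004], 0.28)]
side blue_cap4_top [([0.657, 0.044, 0.078], 0.5)]
side blue_rack [([0.646, -0.001, -0.001], 0.65)]
side white_vial1 [([0.48, 0.067, 0.005], 0.84), ([0.476, 0.024, 0.005], 0.82), ([0.484, 0.105, 0.004], 0.73), ([0.647, 0.004, -0.004], 0.65), ([0.384, 0.347, -0.004], 0.3)]
side wash_bottle [([0.496, -0.362, 0.002], 0.59), ([0.546, 0.317, -0.002], 0.25)]
side beaker [([0.547, 0.32, -0.007], 0.8), ([0.642, 0.0, 0.071], 0.62)]
side jar [([0.706, 0.35, -0.001], 0.86)]
0.8
```

View pics/scene0.png

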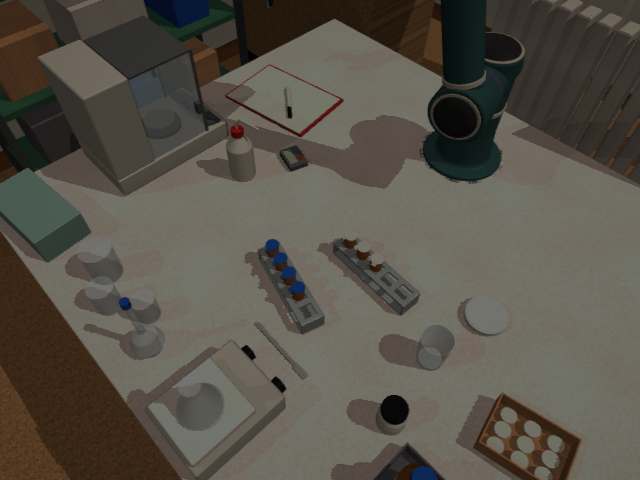

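View pics/side0.png

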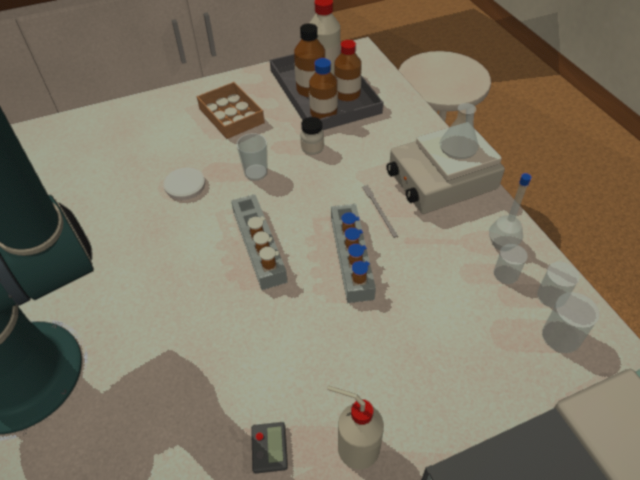

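```bash
python3 - <<'E'
from h import *
from scipy.spatial.transform import Rotation as R
print(R.from_rotvec(bot.read_state()["tcp_rot"]).as_matrix().round(3))
for n in ["scene","side"]:
    im,d=cams.read_camera(n); c=cams.calibration(n); K=np.array(c["mtx"])
    hsv=cv2.cvtColor(im,cv2.COLOR_RGB2HSV)
    v,u=np.mgrid[:480,:640]
    P=np.stack([(u-K[0,2])/K[0,0]*d,(v-K[1,2])/K[1,1]*d,d],-1)
    W=(P-np.array(c["t"]))@np.array(c["R"])
    for nm,m in [("blue",(hsv[...,0]>95)&(hsv[...,0]<125)&(hsv[...,1]>110)),("white",(hsv[...,1]<40)&(hsv[...,2]>150))]:
        m=m&(W[...,2]>.069)&(W[...,2]<.082)&(d>0)
        k,L,st,ce=cv2.connectedComponentsWithStats(m.astype(np.uint8))
        for i in range(1,k):
            if st[i,4]>60:
                q=W[L==i]; print(n,nm,st[i,4],ce[i].round(0),((q.min(0)+q.max(0))/2).round(4),np.median(q,0).round(4))
E
```

```text
[[ 0.263 -0.     0.965]
 [-0.965 -0.     0.263]
 [ 0.    -1.    -0.   ]]
scene blue 127 [272. 245.] [ 0.6276 -0.0772  0.0745] [ 0.6256 -0.0769  0.0742]
scene blue 135 [280. 258.] [ 0.6382 -0.0375  0.075 ] [ 0.6366 -0.0379  0.0748]
scene blue 145 [288. 272.] [0.65   0.0018 0.0743] [0.648  0.0031 0.075 ]
scene blue 156 [297. 287.] [0.6596 0.0431 0.0742] [0.6588 0.0423 0.0739]
side blue 138 [349. 218.] [0.6585 0.0436 0.0737] [0.6575 0.0425 0.074 ]
side blue 150 [353. 233.] [0.6492 0.0032 0.0745] [0.6469 0.0032 0.0744]
side blue 160 [356. 250.] [ 0.6374 -0.0383  0.0747] [ 0.6357 -0.0372  0.0747]
side blue 170 [360. 267.] [ 0.626  -0.078   0.0749] [ 0.6243 -0.0775  0.0741]
side white 103 [255. 222.] [0.4858 0.1095 0.0743] [0.4819 0.1094 0.0741]
side white 99 [261. 238.] [0.4811 0.0657 0.0737] [0.479  0.064  0.0744]
side white 116 [267. 253.] [0.4778 0.0241 0.0749] [0.4776 0.0239 0.0748]
side white 252 [566. 269.] [ 0.9687 -0.239   0.0729] [ 0.9727 -0.2334  0.0723]
side white 167 [559. 279.] [ 0.9464 -0.2459  0.0724] [ 0.9436 -0.2484  0.0724]
```

The scene picture shows four blue caps at about (272,245), (280,258), (288,272) and (297,287). Both cameras agree on their positions to about 2 mm. The wash bottle stands near the path, so I raise the tool first and shut the fingers.

>>> play_rows(motion=[[[0,0,0.15],[0,0,0]],[[0,0,0.25],[0,0,0]],[[0.1,0.13,0.25],[0,0,0]],[[0.55,0.73,0.25],[0,0,0]],[[0.55,0.73,0.25],[0,0,0]],[[0.55,0.73,0.25],[0,0,0]],[[0.55,0.73,0.25],[0,0,0]],[[0.55,0.73,0.25],[0,0,0]],[[0.55,0.73,0.25],[0,0,0]]], gripper=1, squeeze=20)

```text
time: 2.02
tool_pos: [0.3993, -0.3564, 0.3093]
tcp_rot: [-1.324, 1.006, -1.008]
wrist_force: [-0.4, 0.1, -0.8]
width: -0.002
```

>>> play_rows(motion=[[[0.567,0.697,0],[0,0,0]],[[0.567,0.697,0],[0,0,0]],[[0.567,0.697,0],[0,0,0]],[[0.567,0.697,0],[0,0,0]],[[0.567,0.697,-0.1],[0,0,0]],[[0.567,0.697,-0.42],[0,0,0]],[[0.567,0.697,-0.42],[0,0,0]],[[0.567,0.697,-0.42],[0,0,0]],[[0.567,0.697,-0.42],[0,0,0]],[[0.567,0.697,-0.42],[0,0,0]]])

```text
time: 3.28
tool_pos: [0.6251, -0.0817, 0.1425]
tcp_rot: [-1.322, 1.01, -1.013]
wrist_force: [-0.8, -0.3, -0.5]
width: -0.002
```

```bash
python3 - <<'E'
from h import *
s=bot.read_state(); print(s["tool_pos"],s["wrist_force"],s["width"],s["q"])
for n in ["scene","side","wrist"]:
    im,d=cams.read_camera(n)
    if n!="wrist": im=cv2.resize(im[180:330,200:440] if n=="scene" else im[140:320,220:460],None,fx=3,fy=3)
    cv2.imwrite(f"pics/{n}1.png",im[:,:,::-1])
E
```

```text
[ 0.62506423 -0.08171058  0.14253714] [-0.80681088 -0.2554769  -0.54630539] -0.0017091360502070818 [-1.69243940e-01  2.27188470e-01  1.77497466e+00 -4.73735649e-04
  1.13719704e+00  1.13663542e+00]
```

View pics/wrist1.png

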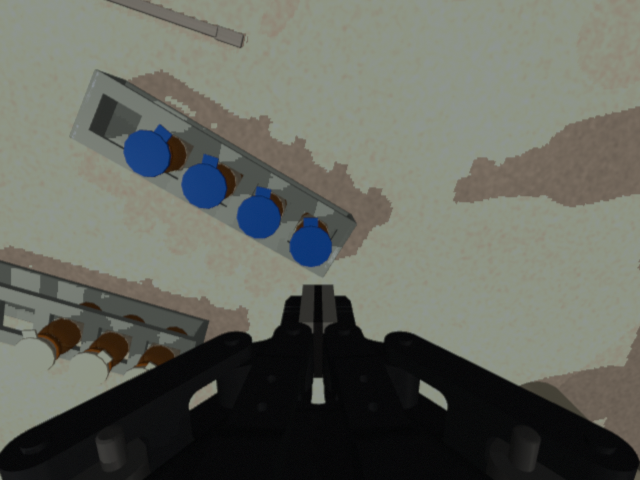

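View pics/side1.png

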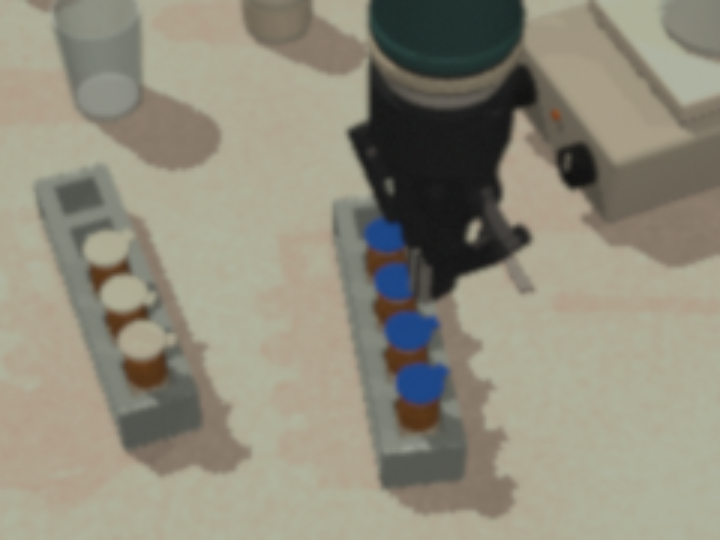

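```bash
python3 - <<'E'
from h import *
from scipy.spatial.transform import Rotation as R
s=bot.read_state(); print(s["tool_pos"])
im,d=cams.read_camera("wrist"); c=cams.calibration("wrist"); K=np.array(c["mtx"]);T=np.array(c["tool_from_camera"])
A=np.eye(4);A[:3,:3]=R.from_rotvec(s["tcp_rot"]).as_matrix();A[:3,3]=s["tool_pos"]
M=A@T
v,u=np.mgrid[:480,:640]
P=np.stack([(u-K[0,2])/K[0,0]*d,(v-K[1,2])/K[1,1]*d,d],-1)
W=P@M[:3,:3].T+M[:3,3]
hsv=cv2.cvtColor(im,cv2.COLOR_RGB2HSV)
m=(hsv[...,0]>95)&(hsv[...,0]<125)&(hsv[...,1]>110)&(W[...,2]>.06)
k0=np.ones((15,15),np.uint8); m2=cv2.morphologyEx(m.astype(np.uint8),cv2.MORPH_OPEN,cv2.getStructuringElement(cv2.MORPH_ELLIPSE,(25,25)))
k,L,st,ce=cv2.connectedComponentsWithStats(m2)
for i in range(1,k):
    q=W[L==i]; print(st[i,4],ce[i].round(),((q.min(0)+q.max(0))/2).round(4),q.mean(0).round(4),np.ptp(q,axis=0).round(4))
E
```

```text
[ 0.62562209 -0.08160079  0.14367272]
1730 [147. 153.] [ 0.6662 -0.0034  0.1906] [0.6577 0.0422 0.0756] [0.0479 0.1232 0.238 ]
1585 [204. 185.] [ 0.6605 -0.0237  0.1912] [0.6467 0.0022 0.0762] [0.0592 0.0825 0.2368]
1453 [258. 216.] [ 0.655  -0.044   0.1914] [ 0.6357 -0.0379  0.0767] [0.0703 0.0419 0.2364]
1359 [311. 246.] [ 0.6494 -0.0782  0.1908] [ 0.6242 -0.0781  0.0753] [0.0816 0.03   0.2375]
```

>>> play_rows(motion=[[[0,0.01,-0.06],[0,0,0]],[[0,0.01,-0.12],[0,0,0]],[[0,0.01,-0.145],[0,0,0]],[[0,0.01,-0.15],[0,0,0]],[[0,0.01,-0.155],[0,0,0]],[[0,0.01,-0.155],[0,0,0]]])

```text
time: 4.22
tool_pos: [0.6248, -0.0766, 0.0798]
tcp_rot: [-1.323, 1.01, -1.012]
wrist_force: [-0.7, 0.7, 0.1]
width: -0.003
```

>>> play_rows(motion=[[[0,0,-0.0025],[0,0,0]],[[0,0,-0.005],[0,0,0]],[[0,0,-0.0075],[0,0,0]],[[0,0,-0.01],[0,0,0]],[[0,0,-0.0125],[0,0,0]],[[0,0,-0.015],[0,0,0]],[[0,0,-0.0175],[0,0,0]],[[0,0,-0.02],[0,0,0]]])

```text
time: 5.22
tool_pos: [0.6241, -0.0765, 0.0708]
tcp_rot: [-1.323, 1.011, -1.011]
wrist_force: [-0.2, 0.2, 0.0]
width: 0.001
```

```bash
python3 - <<'E'
from h import *
for _ in range(3):
    im,d=cams.read_camera("wrist");s=bot.read_state(); print(s["tool_pos"].round(4) if hasattr(s["tool_pos"],'round') else s["tool_pos"],s["wrist_force"])
a=im[150:390,160:480]
im,d=cams.read_camera("side"); b=im[170:290,300:460]
cv2.imwrite("pics/c2.png",np.vstack([cv2.resize(a,(480,300)),cv2.resize(b,(480,300))])[:,:,::-1])
E
```

```text
[ 0.624  -0.0765  0.0707] [ 0.43156776 -0.4034852  -0.47836917]
[ 0.624  -0.0764  0.0707] [-0.20735714 -0.82682731 -0.06956303]
[ 0.6241 -0.0765  0.0708] [0.05096204 0.22088425 0.53413772]
```

View pics/c2.png

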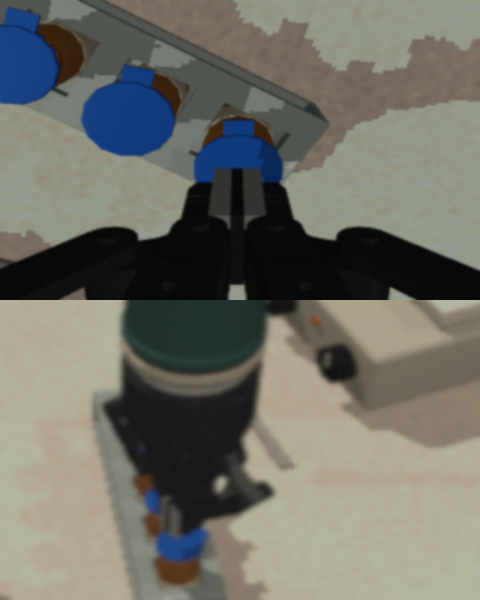

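```bash
cat > capz.py <<'E'
from h import *
from scipy.spatial.transform import Rotation as R
s=bot.read_state(); print(np.round(s["tool_pos"],4),np.round(s["wrist_force"],1))
im,d=cams.read_camera("wrist"); c=cams.calibration("wrist"); K=np.array(c["mtx"]);T=np.array(c["tool_from_camera"])
A=np.eye(4);A[:3,:3]=R.from_rotvec(s["tcp_rot"]).as_matrix();A[:3,3]=s["tool_pos"]
M=A@T
v,u=np.mgrid[:480,:640]
P=np.stack([(u-K[0,2])/K[0,0]*d,(v-K[1,2])/K[1,1]*d,d],-1)
W=P@M[:3,:3].T+M[:3,3]
hsv=cv2.cvtColor(im,cv2.COLOR_RGB2HSV)
m=(hsv[...,0]>95)&(hsv[...,0]<125)&(hsv[...,1]>110)&(d>0)
for i,p in enumerate([(0.6243,-0.0778),(0.6357,-0.038),(0.647,0.0025),(0.658,0.0425)]):
    q=m&(np.hypot(W[...,0]-p[0],W[...,1]-p[1])<.014)&(W[...,2]>.06)&(W[...,2]<.082)
    if q.sum()>20: print(i+1,q.sum(),np.median(W[q],0).round(4))
q=(np.abs(W[...,0]-s["tool_pos"][0])<.02)&(np.abs(W[...,1]-s["tool_pos"][1])<.02)&~m&(hsv[...,2]<90)&(W[...,2]>.055)
g=W[q]; print("finger",len(g),np.percentile(g,[0,1,5,50],axis=0).round(4) if len(g) else "")
E
python3 capz.py
```

```text
[ 0.6241 -0.0765  0.0709] [-0.1 -0.2  0.1]
1 1346 [ 0.6291 -0.0759  0.0748]
2 2478 [ 0.636  -0.0379  0.0754]
3 2771 [0.6473 0.0026 0.0753]
4 3080 [0.6584 0.0424 0.0748]
finger 25023 [[ 0.6113 -0.0965  0.0551]
 [ 0.6166 -0.0956  0.1031]
 [ 0.6266 -0.0882  0.1175]
 [ 0.6362 -0.0739  0.1743]]
```

The cap hasn't moved yet, so the true fingertip must sit a few mm above the nominal TCP. I keep going down slowly.

>>> play_rows(motion=[[[0,0,-0.0025],[0,0,0]],[[0,0,-0.005],[0,0,0]],[[0,0,-0.0075],[0,0,0]],[[0,0,-0.01],[0,0,0]]])

```text
time: 5.98
tool_pos: [0.6241, -0.0765, 0.0668]
tcp_rot: [-1.323, 1.011, -1.011]
wrist_force: [0.2, 0.3, -0.7]
width: -0.002
```

```bash
python3 capz.py
```

```text
[ 0.6241 -0.0765  0.0668] [ 0.2  0.3 -0.7]
1 1236 [ 0.6299 -0.0757  0.0749]
2 2599 [ 0.6361 -0.038   0.0754]
3 2905 [0.6473 0.0025 0.0753]
4 3231 [0.6585 0.0425 0.0748]
finger 25007 [[ 0.6109 -0.0965  0.0551]
 [ 0.6167 -0.0956  0.099 ]
 [ 0.6266 -0.0882  0.1133]
 [ 0.6362 -0.0739  0.1702]]
```

```bash
cat >> capz.py <<'E'
np.set_printoptions(suppress=True)
Q=P@T[:3,:3].T+T[:3,3]
for r in range(240,330,6): print(r,[ (Q[r,cc]*1000).round(1).tolist() for cc in (308,332)], im[r,308])
cv2.imwrite("pics/w3.png",cv2.resize(im[150:390,160:480],None,fx=2,fy=2)[:,:,::-1])
E
python3 capz.py
```

```text
[ 0.624  -0.0765  0.0666] [ 0.5 -0.1 -0.1]
1 1246 [ 0.6299 -0.0758  0.0748]
2 2606 [ 0.636  -0.0379  0.0754]
3 2904 [0.6474 0.0025 0.0753]
4 3231 [0.6584 0.0426 0.0748]
finger 24972 [[ 0.6114 -0.0965  0.055 ]
 [ 0.6165 -0.0956  0.0988]
 [ 0.6264 -0.0881  0.1132]
 [ 0.6361 -0.0739  0.17  ]]
240 [[-4.8, 37.5, 12.0], [9.5, 26.1, 15.1]] [67 62 54]
246 [[-4.4, 24.5, 11.9], [9.6, 28.9, 10.7]] [88 81 66]
252 [[-4.1, 14.2, 11.5], [9.2, 17.1, 10.6]] [46 40 52]
258 [[-4.0, 9.3, 9.7], [9.0, 12.1, 8.8]] [54 43 52]
264 [[-3.5, -8.5, 12.4], [8.2, -6.8, 11.9]] [ 15  58 123]
270 [[-3.5, -8.2, 9.3], [8.1, -8.7, 9.5]] [ 16  58 124]
276 [[-3.6, -7.6, 5.9], [8.2, -7.8, 6.0]] [ 14  57 123]
282 [[-3.6, -7.5, 2.7], [8.2, -8.2, 3.0]] [ 16  58 124]
288 [[-2.9, -31.3, 9.7], [7.2, -30.9, 9.5]] [52 51 48]
294 [[-2.7, -37.6, 9.8], [7.0, -37.4, 9.7]] [50 50 46]
300 [[-2.6, -43.0, 9.7], [6.7, -43.6, 10.0]] [52 50 47]
306 [[-2.5, -47.3, 9.2], [6.5, -48.8, 10.0]] [51 50 47]
312 [[-2.3, -53.6, 10.0], [6.3, -54.0, 10.2]] [52 52 48]
318 [[-2.2, -58.1, 10.0], [6.2, -57.5, 9.7]] [52 51 48]
324 [[-2.1, -60.2, 8.8], [5.9, -63.5, 10.6]] [81 80 75]
```

View pics/w3.png

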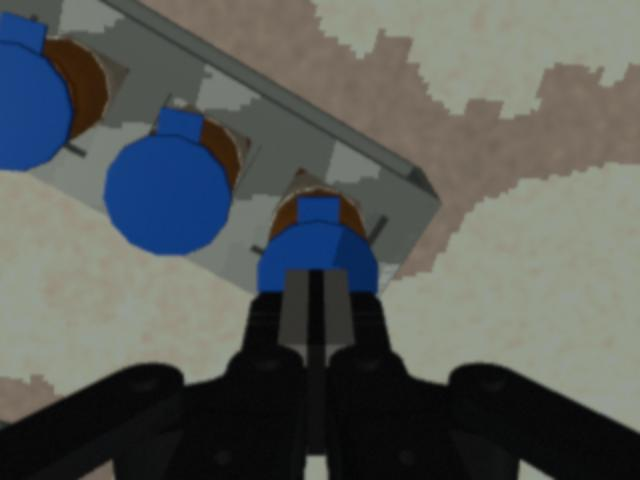

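In the wrist view the finger tips end at crop row ~270, short of the cap. The depth there puts the visible tips well behind the nominal TCP. I go on in steps shorter than the cap's travel, so a hard stop can't be reached unseen.

>>> play_rows(motion=[[[0,0,-0.0025],[0,0,0]],[[0,0,-0.005],[0,0,0]],[[0,0,-0.0075],[0,0,0]],[[0,0,-0.01],[0,0,0]],[[0,0,-0.0125],[0,0,0]]])

```text
time: 6.7
tool_pos: [0.6241, -0.0765, 0.0618]
tcp_rot: [-1.323, 1.011, -1.011]
wrist_force: [-0.7, -0.5, 0.7]
width: 0.001
```

```bash
python3 capz.py|head -3
```

```text
[ 0.6241 -0.0765  0.0618] [-0.7 -0.5  0.7]
1 1078 [ 0.6311 -0.0756  0.0749]
2 2764 [ 0.6361 -0.038   0.0754]
```

>>> play_rows(motion=[[[0,0,-0.0025],[0,0,0]],[[0,0,-0.005],[0,0,0]],[[0,0,-0.0075],[0,0,0]],[[0,0,-0.01],[0,0,0]],[[0,0,-0.0125],[0,0,0]]])

```text
time: 7.38
tool_pos: [0.6241, -0.0765, 0.0568]
tcp_rot: [-1.323, 1.011, -1.011]
wrist_force: [-0.4, -0.3, -0.2]
width: -0.001
```

```bash
python3 capz.py
```

```text
[ 0.6241 -0.0765  0.0568] [-0.4 -0.3 -0.2]
1 891 [ 0.6322 -0.0752  0.0749]
2 2921 [ 0.6361 -0.038   0.0754]
3 3272 [0.6474 0.0026 0.0753]
4 3691 [0.6584 0.0424 0.0748]
finger 25084 [[ 0.6116 -0.0965  0.055 ]
 [ 0.6166 -0.0956  0.0882]
 [ 0.6266 -0.0882  0.103 ]
 [ 0.6362 -0.0739  0.1602]]
240 [[-4.8, 39.4, 11.5], [9.0, 16.0, 17.8]] [61 50 39]
246 [[-4.5, 26.4, 11.4], [9.1, 16.9, 14.2]] [69 63 54]
252 [[-4.1, 13.4, 11.8], [9.1, 16.6, 10.8]] [72 56 38]
258 [[-3.2, -17.6, 18.5], [8.8, 7.2, 10.4]] [ 30  54 111]
264 [[-3.3, -16.7, 15.3], [8.5, 0.9, 9.2]] [ 33  53 110]
270 [[-3.2, -18.3, 13.0], [7.7, -18.6, 13.1]] [ 15  52 109]
276 [[-3.3, -17.6, 9.8], [7.8, -17.7, 9.8]] [ 16  58 125]
282 [[-3.3, -18.1, 7.0], [7.8, -17.9, 7.0]] [ 14  58 125]
288 [[-2.9, -30.8, 9.5], [7.2, -31.5, 9.8]] [51 51 47]
294 [[-2.8, -36.9, 9.5], [7.0, -37.7, 9.8]] [52 52 48]
300 [[-2.6, -43.1, 9.7], [6.7, -43.8, 10.1]] [52 51 48]
306 [[-2.5, -48.0, 9.6], [6.6, -47.3, 9.2]] [52 51 48]
312 [[-2.3, -53.1, 9.7], [6.3, -53.4, 9.9]] [51 50 47]
318 [[-2.2, -57.8, 9.8], [6.1, -58.6, 10.2]] [52 51 47]
324 [[-2.1, -60.5, 9.0], [5.9, -63.6, 10.7]] [81 80 75]
```

View pics/w3.png

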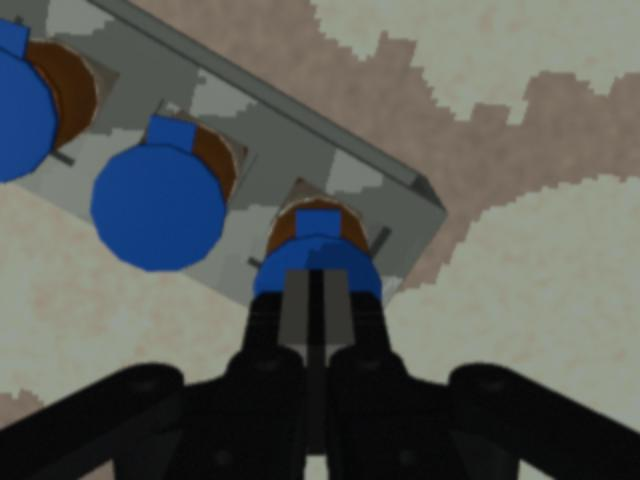

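The tips look about 8–10 mm above the cap by depth. I continue down.

>>> play_rows(motion=[[[0,0,-0.0025],[0,0,0]],[[0,0,-0.005],[0,0,0]],[[0,0,-0.0075],[0,0,0]],[[0,0,-0.01],[0,0,0]],[[0,0,-0.0125],[0,0,0]]])

```text
time: 8.05
tool_pos: [0.6242, -0.0765, 0.0519]
tcp_rot: [-1.323, 1.011, -1.011]
wrist_force: [-0.3, 1.0, 5.1]
width: 0.002
```

```bash
python3 capz.py|head -3
```

```text
[ 0.6242 -0.0765  0.0519] [-0.3  1.   5.1]
1 741 [ 0.6332 -0.0751  0.0748]
2 3096 [ 0.6361 -0.0379  0.0754]
```

Contact: 5 N at TCP z 0.052. Now I press through the 6 mm travel.

>>> play_rows(motion=[[[0,0,-0.0025],[0,0,0]],[[0,0,-0.005],[0,0,0]],[[0,0,-0.0075],[0,0,0]],[[0,0,-0.01],[0,0,0]]])

```text
time: 8.6
tool_pos: [0.6244, -0.0766, 0.0482]
tcp_rot: [-1.323, 1.011, -1.012]
wrist_force: [0.0, 0.9, 5.9]
width: -0.002
```

```bash
python3 capz.py|head -3
```

```text
[ 0.6244 -0.0766  0.0482] [0.  0.9 5.9]
1 756 [ 0.6333 -0.0749  0.0712]
2 3244 [ 0.6361 -0.038   0.0754]
```

Cap 1 is moving: its top is at 0.0712, against 0.0748 before.

>>> play_rows(motion=[[[0,0,-0.0025],[0,0,0]],[[0,0,-0.005],[0,0,0]]])

```text
time: 8.9
tool_pos: [0.6247, -0.0766, 0.0466]
tcp_rot: [-1.323, 1.01, -1.012]
wrist_force: [-2.5, 0.8, 11.4]
width: -0.003
```

```bash
python3 capz.py|head -3
```

```text
[ 0.6247 -0.0766  0.0466] [-2.5  0.8 11.4]
1 725 [ 0.6334 -0.0745  0.0695]
2 3305 [ 0.6361 -0.038   0.0754]
```

>>> play_rows(motion=[[[0,0,-0.002],[0,0,0]],[[0,0,-0.002],[0,0,0]]])

```text
time: 9.2
tool_pos: [0.625, -0.0766, 0.0467]
tcp_rot: [-1.322, 1.01, -1.012]
wrist_force: [-2.8, 1.0, 11.4]
width: 0.002
```

```bash
python3 capz.py|head -3
```

```text
[ 0.625  -0.0766  0.0467] [-2.8  1.  11.4]
1 680 [ 0.6336 -0.0745  0.0697]
2 3312 [ 0.6361 -0.0379  0.0754]
```

>>> play_rows(motion=[[[0,0,0.018],[0,0,0]],[[0,0,0.038],[0,0,0]],[[0.015,0.048,0.038],[0,0,0]],[[0.03,0.096,0.038],[0,0,0]],[[0.03,0.096,0.03],[0,0,0]],[[0.03,0.096,0.024],[0,0,0]],[[0.03,0.096,0.02],[0,0,0]],[[0.03,0.096,0.02],[0,0,0]]])

```text
time: 10.25
tool_pos: [0.6359, -0.0385, 0.0528]
tcp_rot: [-1.323, 1.012, -1.011]
wrist_force: [0.0, -0.6, 0.0]
width: -0.004
```

```bash
python3 capz.py|head -5; python3 - <<'E'
from h import *
im,d=cams.read_camera("side");cv2.imwrite("pics/s4.png",cv2.resize(im[170:310,300:460],None,fx=4,fy=4)[:,:,::-1])
E
```

```text
[ 0.6359 -0.0385  0.0528] [ 0.  -0.6  0. ]
1 1115 [ 0.6305 -0.0747  0.0696]
2 791 [ 0.6445 -0.0337  0.0754]
3 3085 [0.6474 0.0025 0.0753]
4 3433 [0.6585 0.0425 0.0748]
```

View pics/s4.png

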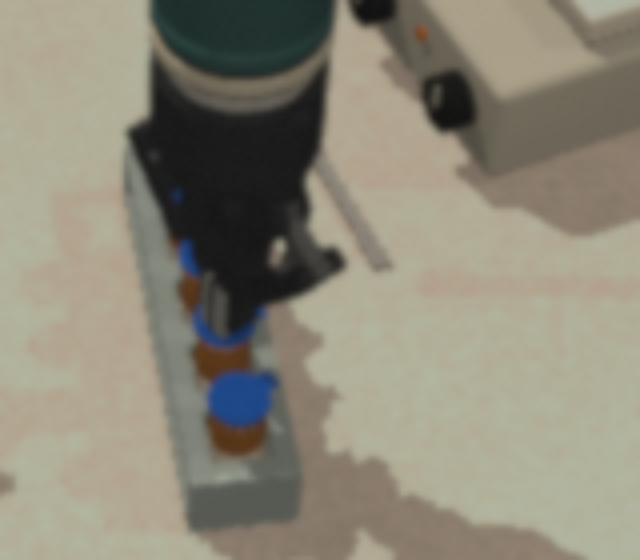

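Cap 1 stays at 0.0696 (home); cap 2 is still proud at 0.0754. In the side crop the tool stands over cap 2 and vial 1 is upright at (240,410). Now I press cap 2.

>>> play_rows(motion=[[[0,0,-0.0025],[0,0,0]],[[0,0,-0.005],[0,0,0]],[[0,0,-0.0075],[0,0,0]],[[0,0,-0.01],[0,0,0]],[[0,0,-0.0125],[0,0,0]],[[0,0,-0.015],[0,0,0]],[[0,0,-0.017],[0,0,0]],[[0,0,-0.017],[0,0,0]]])

```text
time: 11.35
tool_pos: [0.6364, -0.0382, 0.0466]
tcp_rot: [-1.323, 1.011, -1.012]
wrist_force: [-2.0, -1.1, 6.1]
width: -0.001
```

```bash
python3 capz.py|head -5
```

```text
[ 0.6364 -0.0382  0.0466] [-2.  -1.1  6.1]
1 753 [ 0.6328 -0.0733  0.0695]
2 742 [ 0.6446 -0.0331  0.0696]
3 3311 [0.6474 0.0025 0.0753]
4 3717 [0.6585 0.0425 0.0748]
```

>>> play_rows(motion=[[[0,0,-0.002],[0,0,0]],[[0,0,-0.002],[0,0,0]]])

```text
time: 11.65
tool_pos: [0.6368, -0.0382, 0.0466]
tcp_rot: [-1.323, 1.01, -1.012]
wrist_force: [-2.6, -0.1, 9.4]
width: 0.003
```

```bash
python3 capz.py|head -5
```

```text
[ 0.6368 -0.0382  0.0466] [-2.6 -0.1  9.4]
1 717 [ 0.6329 -0.0732  0.0695]
2 695 [ 0.6447 -0.0327  0.0696]
3 3299 [0.6474 0.0026 0.0753]
4 3693 [0.6585 0.0425 0.0748]
```

Cap 2 is at its hard stop. On to cap 3.

>>> play_rows(motion=[[[0,0,0.018],[0,0,0]],[[0,0,0.038],[0,0,0]],[[0.014,0.05,0.038],[0,0,0]],[[0.028,0.1,0.038],[0,0,0]],[[0.028,0.1,0.03],[0,0,0]],[[0.028,0.1,0.024],[0,0,0]],[[0.028,0.1,0.02],[0,0,0]],[[0.028,0.1,0.02],[0,0,0]]])

```text
time: 12.7
tool_pos: [0.6469, 0.0015, 0.053]
tcp_rot: [-1.324, 1.012, -1.011]
wrist_force: [1.2, 1.0, -0.5]
width: -0.0
```

```bash
python3 capz.py|head -5
```

```text
[0.6469 0.0015 0.053 ] [ 1.2  1.  -0.5]
1 271 [ 0.6353 -0.0797  0.0695]
2 1168 [ 0.6416 -0.035   0.0695]
3 859 [0.6556 0.0071 0.0753]
4 3043 [0.6584 0.0425 0.0748]
```

>>> play_rows(motion=[[[0,0,-0.0025],[0,0,0]],[[0,0,-0.005],[0,0,0]],[[0,0,-0.0075],[0,0,0]],[[0,0,-0.01],[0,0,0]],[[0,0,-0.0125],[0,0,0]],[[0,0,-0.015],[0,0,0]],[[0,0,-0.0175],[0,0,0]],[[0,0,-0.019],[0,0,0]],[[0,0,-0.019],[0,0,0]]])

```text
time: 13.88
tool_pos: [0.6478, 0.0018, 0.0467]
tcp_rot: [-1.323, 1.01, -1.012]
wrist_force: [-1.3, -1.8, 8.0]
width: 0.001
```

```bash
python3 capz.py|head -5
```

```text
[0.6478 0.0018 0.0467] [-1.3 -1.8  8. ]
1 169 [ 0.6157 -0.0731  0.0695]
2 744 [ 0.6442 -0.0335  0.0695]
3 762 [0.6558 0.0081 0.0696]
4 3276 [0.6584 0.0425 0.0748]
```

Cap 3 is home (0.0696). On to cap 4.

>>> play_rows(motion=[[[0,0,0.018],[0,0,0]],[[0,0,0.038],[0,0,0]],[[0.014,0.05,0.038],[0,0,0]],[[0.028,0.101,0.038],[0,0,0]],[[0.028,0.101,0.03],[0,0,0]],[[0.028,0.101,0.024],[0,0,0]],[[0.028,0.101,0.02],[0,0,0]],[[0.028,0.101,0.02],[0,0,0]]])

```text
time: 14.92
tool_pos: [0.6581, 0.0419, 0.0534]
tcp_rot: [-1.324, 1.012, -1.011]
wrist_force: [0.9, 0.2, 0.2]
width: -0.0
```

```bash
python3 capz.py|head -5
```

```text
[0.6581 0.0419 0.0534] [0.9 0.2 0.2]
1 120 [ 0.6364 -0.0805  0.0694]
2 292 [ 0.6465 -0.0401  0.0695]
3 1199 [0.6527 0.0053 0.0695]
4 839 [0.6665 0.0468 0.0748]
```

>>> play_rows(motion=[[[0,0,-0.0025],[0,0,0]],[[0,0,-0.005],[0,0,0]],[[0,0,-0.0075],[0,0,0]],[[0,0,-0.01],[0,0,0]],[[0,0,-0.0125],[0,0,0]],[[0,0,-0.015],[0,0,0]],[[0,0,-0.0175],[0,0,0]],[[0,0,-0.02],[0,0,0]],[[0,0,-0.02],[0,0,0]]])

```text
time: 16.1
tool_pos: [0.659, 0.0422, 0.0466]
tcp_rot: [-1.323, 1.01, -1.012]
wrist_force: [-1.3, -1.0, 7.3]
width: 0.003
```

```bash
python3 capz.py|head -5
```

```text
[0.659  0.0422 0.0466] [-1.3 -1.   7.3]
2 167 [ 0.6291 -0.0341  0.0695]
3 762 [0.6553 0.007  0.0694]
4 713 [0.6671 0.0477 0.0696]
finger 25160 [[0.646  0.0223 0.055 ]
```

All four are home. I lift clear and check.

>>> play_rows(motion=[[[0,0,0.03],[0,0,0]],[[0,0,0.12],[0,0,0]],[[0,0,0.25],[0,0,0]],[[-0.1,-0.2,0.35],[0,0,0]],[[-0.1,-0.35,0.35],[0,0,0]],[[-0.1,-0.35,0.35],[0,0,0]],[[-0.1,-0.35,0.35],[0,0,0]]])

```text
time: 17.02
tool_pos: [0.6182, -0.0997, 0.1863]
tcp_rot: [-1.322, 1.013, -1.014]
wrist_force: [-0.0, 0.5, -0.6]
width: 0.001
```

```bash
python3 capz.py|head -5; python3 - <<'E'
from h import *
for n in ["scene","side"]:
    im,d=cams.read_camera(n); c=cams.calibration(n); K=np.array(c["mtx"])
    cv2.imwrite(f"pics/{n}9.png",im[:,:,::-1])
    hsv=cv2.cvtColor(im,cv2.COLOR_RGB2HSV)
    v,u=np.mgrid[:480,:640]
    P=np.stack([(u-K[0,2])/K[0,0]*d,(v-K[1,2])/K[1,1]*d,d],-1)
    W=(P-np.array(c["t"]))@np.array(c["R"])
    for nm,m in [("blue",(hsv[...,0]>95)&(hsv[...,0]<125)&(hsv[...,1]>110)),("white",(hsv[...,1]<40)&(hsv[...,2]>150))]:
        m=m&(W[...,2]>.064)&(W[...,2]<.082)&(d>0)
        k,L,st,ce=cv2.connectedComponentsWithStats(m.astype(np.uint8))
        for i in range(1,k):
            if st[i,4]>60:
                q=W[L==i]; print(n,nm,st[i,4],ce[i].round(0),np.median(q,0).round(4))
E
```

```text
[ 0.6182 -0.0997  0.1863] [-0.   0.5 -0.6]
1 862 [ 0.6244 -0.0777  0.0695]
2 919 [ 0.6359 -0.038   0.0696]
3 979 [0.6472 0.0025 0.0696]
4 1052 [0.6583 0.0425 0.0696]
scene blue 126 [272. 246.] [ 0.6255 -0.077   0.0686]
scene blue 136 [280. 260.] [ 0.6368 -0.0374  0.0687]
scene blue 144 [288. 274.] [0.648  0.0024 0.0689]
scene blue 150 [297. 288.] [0.6586 0.0424 0.0684]
side blue 136 [349. 220.] [0.6571 0.0423 0.0689]
side blue 151 [353. 235.] [0.6473 0.0028 0.0689]
side blue 161 [356. 252.] [ 0.6353 -0.0382  0.0691]
side blue 177 [360. 269.] [ 0.6244 -0.0772  0.0687]
side white 111 [255. 222.] [0.4816 0.1096 0.0743]
side white 171 [509. 224.] [ 0.9423 -0.0978  0.0682]
side white 100 [261. 238.] [0.4792 0.0634 0.0744]
side white 112 [267. 253.] [0.4772 0.0226 0.075 ]
side white 206 [515. 256.] [ 0.9071 -0.1665  0.0652]
side white 618 [563. 274.] [ 0.959  -0.2414  0.0724]
```

View pics/side9.png

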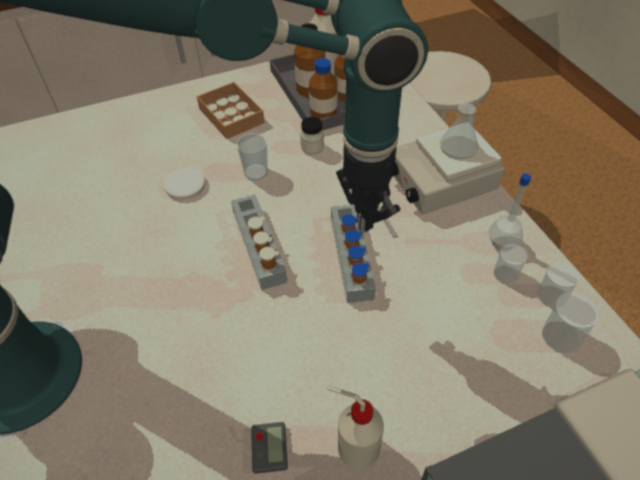

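The side picture shows the blue caps at (349,220) to (360,269), all lower than before and in place. The white caps at (255,222) to (267,253) are unchanged, and the arm is clear.

```bash
python3 -c "
from workcell import bot
print(bot.finish_job())"
```

```text
the job is handed in; nothing more can be done
None
```

I pressed the four blue caps home one after another, from cap 1 to cap 4, with the fingers shut. I then lifted the arm clear and handed the job in at about 17 s of the 45 s allowed. No verdict was reported.

**Last checks:**
- **Blue caps:** by the wrist camera all four tops stand at 69.5–69.6 mm, down from about 75 mm. The scene and side cameras agree, at 68.4–69.1 mm.
- **Vials:** the blue caps' horizontal positions are within about 1 mm of where they started, and the vials stand upright in the pictures. I did not measure their tilt.
- **White caps:** by the side camera they are still proud, at about 74.3–75.0 mm.
- **Force:** the highest wrist reading at the end of a move was about 11 N. Readings come only at the end of each move, so a brief higher peak would not show.
- **Rest of the bench:** nothing in the side picture looks moved, but I did not re-measure the loose objects.

**One disagreement:** with the fingers shut, the tips touched the first cap only with the TCP reading about 52 mm. That is roughly 23 mm lower than the stated tool frame implies, so I found the contact height by force and camera depth instead.

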